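Set the chip tray before carving

TASK

Get the bench ready for chipping plaster: first push the narrow tray of chisels fully home into its housing with a fingertip, so that no chips fall among the tools; then hook a fingertip behind the lip of the wide empty chip tray (inside the tray, at its front wall) and draw it out along its rail as far as it goes. Do not pinch the chip tray's front wall or press on its outer face, and leave the plaster shards, jar, mallet, bowl and brush where they are.

Things in the scene. Friction and masses are not known exactly. Their poses are not given: they have to be found in the camera images.
- chip_unit: low grey sheet-metal housing fixed to the bench, 170 mm wide, 170 mm deep, 58 mm high, holding the wide open chip tray on a level rail; faces roughly towards the robot. Origin: on the bench under the middle of its front face. Its x axis points from the front face back into the unit, y along the face, z up, so a tray comes out along minus x of this frame. 
- chisel_unit: like the chip unit but narrower: 130 mm wide, 170 mm deep, 58 mm high, holding the narrow tray of three wood-handled chisels. Origin: on the bench under the middle of its front face. Its x axis points from the front face back into the unit, y along the face, z up, so a tray comes out along minus x of this frame. 
- chip_tray (a joint): how far (m) the chip tray is drawn out: 0 = pushed in, 0.12 = out against its end stop. At 0 the front 70 mm of the tray already stand out of the housing, open on top. Bare aluminium, 150 mm wide, 4 mm side walls 39 mm high, floor top 9 mm above the bench; nothing lies in it. Rail friction about 2.5 N plus 8 N per m/s; it stays where it is left.
- chip_lip (a point): middle of the lip at the front of the chip tray: this point is on the inner (unit-side) face of the front wall, 44 mm above the bench; axes parallel to the unit's. The rolled rim tops out at 48 mm, the front wall is 9 mm thick; its outer face, towards the robot, is not to be pressed. Between this wall and the housing there is an open space at least 61 mm long and 142 mm wide; moves with the tray.
- chisel_tray (a joint): how far (m) the chisel tray stands out: 0 = fully home with its front plate against the housing, 0.11 = end stop. Rail friction about 2.5 N plus 8 N per m/s; it stays where it is left. The tray is filled with a dark insert 40 mm high; the chisels are fast in it and reach 48 mm above the bench.
- chisel_face (a point): middle of the outer front face of the chisel tray's flat aluminium front plate (126 mm wide, from 5 to 47 mm above the bench, 8 mm thick); this point is 26 mm above the bench; axes parallel to the unit's; moves with the tray. Push it along plus x of the unit.
- shard_a: plaster shard, 75 x 60 x 36 mm, loose on top of the chip unit
- shard_b: plaster shard, 60 x 70 x 30 mm, loose on top of the chisel unit
- shard_c: plaster shard, 85 x 60 x 35 mm, loose on the bench
- jar: closed glass jar, 52 mm across, 75 mm tall, standing loose on the bench near the two units; origin centre of underside
- mallet: rubber mallet lying on the bench: head 70 mm across and 110 mm long; wooden handle 240 mm; origin under the middle of the head
- bowl: black plastic bowl, 130 mm across, 70 mm tall, loose
- brush: brush lying on the bench, loose
There are look-alikes about, which are no part of the job. Leave any pink or red look-alike of the chisel_unit alone.

How it is judged:
On the way, in this order (a step that is already met when the one before it is completed fails the run):
1. the chisel tray is fully home while the chip tray has not yet been drawn out (value of joint chisel_tray below 0.006 m and value of joint chip_tray below 0.04 m), for 0.2 s.
2. the chip tray is drawn out to its stop (value of joint chip_tray above 0.11 m), for 0.2 s.
At the end, for the whole second after the job is handed in: The chip tray is out to its stop (within 10 mm of its 120 mm travel), the chisel tray is home (within 6 mm), and both are at rest (value of joint chip_tray above 0.11 m and value of joint chisel_tray below 0.006 m and velocity of joint chip_tray between -0.01 and 0.01 m/s and velocity of joint chisel_tray between -0.01 and 0.01 m/s); the robot touches nothing.
It fails at once if the outer face of the chip tray's front wall is pressed with more than 3 N (pinched or pushed) (contact force between the fingers and chip_front above 3 N).
It fails at once if a shard, the jar, the mallet, the bowl or the brush is moved by more than 20 mm or lifted (distance of any of shard_a, shard_b, shard_c, jar, mallet, bowl, brush from where it was at the start of the episode above 0.02 m).
It also fails if it takes over 45 s, if anything falls off the work surface, if the arm or the gripper's body presses on something with over 40 N, if the wrist force passes 120 N, or if a joint passes its speed limit or range.

ROBOT

A 7-joint arm with a two-finger parallel gripper is mounted at the origin on the work surface. World frame = base frame: x ahead of the robot, y to its left, z up, the work surface at z = 0. Lengths are in m, angles in rad, forces in N, time in s.
With the tool pointing down it reaches from about 0.4 to 0.9 m from the base axis. Payload 5.6 kg.
Tool frame: the origin (TCP) lies at the very end of the fingers, on their centre line; the grasp point (between the pads) lies 19 mm behind it; z points along the fingers, y is the line along which they close (so a half turn about z gives the same grasp; the last joint's range is limited). The gripper opens to 92 mm and grips with 3 to 60 N. Pads are 20 mm wide; open, the fingers measure 128 mm over their backs; the gripper's body (75 mm by 189 mm) begins 69 mm behind the grasp point.
Start: joints at [-1.193, 0.468, -0.012, 1.603, 0.006, 1.071, -0.056], TCP at [0.266, 0.593, 0.215] pointing down, gripper open.
Joint ranges: [-2.53, 2.53], [-0.31, 2.02], [-1.57, 1.55], [0.28, 2.44], [-1.29, 4.43], [0.15, 1.84], [-2.92, 2.92]. Speed limits (rad/s): [2.57, 2.57, 3.14, 3.14, 3.14, 3.14, 3.14].

INTERFACE

Orientations are given as a 3x3 rotation matrix whose columns are the frame's x, y, z axes.
In Python, from rig import manip gives the robot as it stands.
- The arm moves only by the tool carry_out, never from a script. Its argument "targets" is one flat list of numbers, 7 for each row, row after row: the turn, a rotation vector about the tool's x, y, z scaled (see below), then the shift along the tool's x, y, z scaled (see below), then the finger opening in mm, from 0 to 91.9. In form: [rx, ry, rz, x, y, z, grip, rx, ry, rz, x, y, z, grip, ...]. A call has 1 to 12 rows; each row shifts and turns the commanded pose from where the row before left it, along the tool's axes as they then stand; what a row does not reach is not made up. The controller multiplies each number of a shift by 2.5 cm and each number of a turn by 5 degrees. A row lasts 1/8 s, in which the tool goes at most 62.5 mm and 10.7 degrees, less where a joint would pass 70% of its speed; a pose out of reach is approached as far as the arm can. A call with a number of a shift or a turn outside -1 to 1 is refused whole. A call with a gripper value outside its range is refused whole. The fingers move at their own pace and stop on an object; "force" is the grip in N (left out, the last holds). Time passes only in rows, so rows that do not move let the fingers close. It gives the time, the measured TCP pose, the force, the opening and the grip force at its end, in the units of the state.
- manip.observe(): the state, without advancing time (a new reading comes with each control period).
- manip.snapshot(name): name is "scene" or "top" or "wrist"; returns the picture (384x512x3 uint8, red, green, blue); there is no depth.
- manip.get_calibration(name): a dict with "vfov" (degrees; the focal length in pixels is half the picture's height over the tangent of half this angle, whatever the lens; pixels are square), "cx", "cy" (the principal point, pixels), "extrinsics" (4x4, takes a point from world to camera coordinates). Camera axes: x right, y down, z forward; pixel columns grow to the right and rows downward; lengths in m; the calibration is good to about 2 mm. A picture is of the moment at which its call begins: read the wrist's pose just before it. get_calibration takes no time and is no camera call; for the wrist camera it gives the pose at the moment of the call.
- manip.finish_job(): hands the job in; it is judged then, once.
The state is a dict: "clock": time; "joints": joint angles; "qd": joint speeds; "joint_torque": joint torques, N m; "position": TCP position; "tcp_rot": TCP orientation; "force": force on the tool from outside, world axes, zero at the start; "torque": the same for the moment, N m; "gripper_width": finger opening in m; "finger_force": force on a finger pad.
Only numpy, scipy, OpenCV 4.12 (cv2) and the standard library are available. Lean on these libraries where they do the work, as an engineer would, in place of code of your own. Each camera call takes 0.05 s, during which the arm holds its last target. There are 200 camera calls.

## Working session

There is one attempt and no reset: what is moved stays moved. The work goes in short steps, Python scripts to look and compute and a tool call to move; the robot and the scene stay as the last step left them, time stands still between calls to the robot, and variables do not carry over. Pictures are saved under pics/ and viewed, at most 10 in all, crops included, and the job is handed in when it is done.

Besides the shell and the picture viewer there is one more tool, called after "Call:" by a JSON object that holds its "op" and its "data", one argument or row to a line. carry_out: Moves the arm, as the interface text tells. Its arguments: {"type":"object","properties":{"targets":{"type":"array","items":{"type":"number"}},"force":{"type":"number"}},"required":["targets"]}

```bash
mkdir -p pics; python3 - <<'E'
from rig import manip
import cv2,numpy as np
np.set_printoptions(precision=4,suppress=True)
s=manip.observe();print(s)
for n in("top","scene"):
    cv2.imwrite(f"pics/{n}0.png",cv2.cvtColor(manip.snapshot(n),cv2.COLOR_RGB2BGR));c=manip.get_calibration(n);print(c)
E
```

```text
{'clock': 0.0, 'joints': array([-1.193 ,  0.4684, -0.0116,  1.6037,  0.006 ,  1.0714, -0.0563]), 'qd': array([ 0.0009, -0.0012, -0.0007,  0.0014,  0.0014,  0.0005, -0.0003]), 'joint_torque': array([  0.0007, -52.0567,  -0.0119, -24.3746,  -0.0566,   0.0174,
         0.0002]), 'position': array([0.2653, 0.5927, 0.2136]), 'tcp_rot': array([[-0.9127,  0.4085, -0.0006],
       [ 0.4085,  0.9127, -0.0017],
       [-0.0002, -0.0018, -1.    ]]), 'force': array([ 0.1235,  0.6398, -0.4757]), 'torque': array([-0.0737,  0.0166,  0.0561]), 'finger_force': 0.0, 'gripper_width': 0.09180899913396291}
{'vfov': 56.26191157893419, 'cx': 252.5540918494229, 'cy': 192.79827313613043, 'extrinsics': array([[ 0.0248, -0.9992,  0.0314, -0.0968],
       [-0.9902, -0.0289, -0.1369,  0.5019],
       [ 0.1377, -0.0277, -0.9901,  1.1819],
       [ 0.    ,  0.    ,  0.    ,  1.    ]])}
{'vfov': 51.84394503680239, 'cx': 254.58325862329673, 'cy': 190.94198436804723, 'extrinsics': array([[-0.8098,  0.5865,  0.0142,  0.4334],
       [ 0.3419,  0.4914, -0.8011, -0.0877],
       [-0.4768, -0.6438, -0.5984,  1.7967],
       [ 0.    ,  0.    ,  0.    ,  1.    ]])}
```

View pics/top0.png

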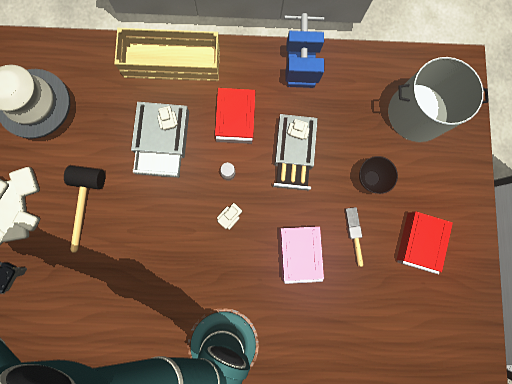

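View pics/scene0.png

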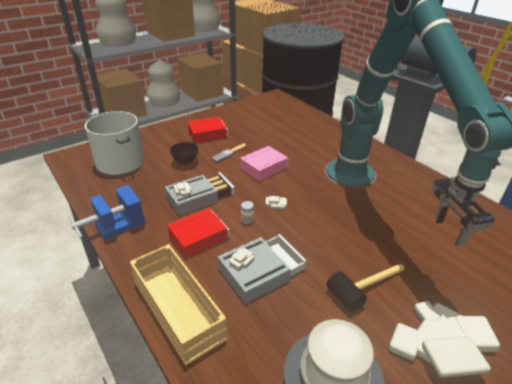

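The top view shows the chip unit (grey) at about (160,128) with its tray front near (157,175). The chisel unit is at (297,140) with its front plate near (293,186), and the jar is at (227,170) between them. I'll enlarge this area to read the edges.

```bash
python3 - <<'E'
import cv2
i=cv2.imread("pics/top0.png")
a=cv2.resize(i[90:200,120:200],None,fx=5,fy=5,interpolation=cv2.INTER_CUBIC)
b=cv2.resize(i[90:200,258:338],None,fx=5,fy=5,interpolation=cv2.INTER_CUBIC)
cv2.imwrite("pics/crop.png",cv2.hconcat([a[:550],b[:550]]))
E
```

```text
(no output)
```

View pics/crop.png

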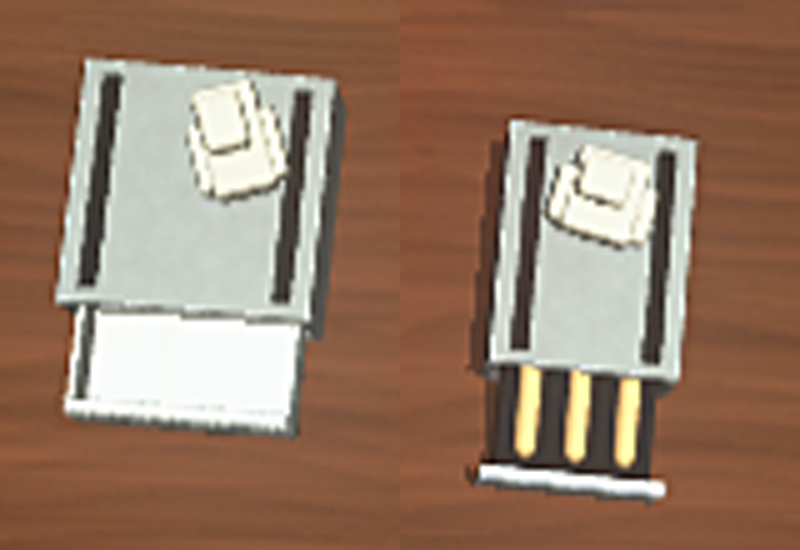

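The crop shows both housing roofs with clear corners, so I can cast rays onto z = 58 mm for the roofs and z = 47–48 mm for the tray fronts.

```bash
cat > h.py <<'E'
from rig import manip
import cv2,numpy as np
np.set_printoptions(precision=4,suppress=True)
def ray(n,uv,z,c=None,H=384):
    c=c or manip.get_calibration(n);f=H/2/np.tan(np.radians(c["vfov"])/2);E=np.array(c["extrinsics"])
    d=E[:3,:3].T@np.array([(uv[0]-c["cx"])/f,(uv[1]-c["cy"])/f,1]);o=-E[:3,:3].T@E[:3,3]
    return o+d*(z-o[2])/d[2]
E
python3 - <<'E'
from h import *
def g(o,l,z): return np.array([ray("top",(u/5+o-.4,v/5+90-.4),z) for u,v in l])
for nm,o,h,t,z in(("chip",120,[(85,60),(338,78),(310,322),(58,302)],[(65,415),(296,432),(67,400),(298,415)],.048),
 ("chisel",258,[(110,120),(295,140),(275,383),(88,365)],[(80,478),(265,497),(80,466),(265,482)],.047)):
    P=g(o,h,.058);T=g(o,t,z);print(nm,P[:,:2].tolist(),"tray",T[:,:2].tolist())
    print("sizes",[np.linalg.norm(P[i]-P[i-1]) for i in range(4)],"tray w",np.linalg.norm(T[0]-T[1]))
    x=(P[0]+P[1]-P[2]-P[3])[:2]; y=(P[0]+P[3]-P[1]-P[2])[:2]
    a=[np.arctan2(x[1],x[0]),np.arctan2(-y[0],y[1])];yaw=np.mean(a);print("yaw",np.degrees(a))
    c=P.mean(0)[:2];R=np.array([[np.cos(yaw),-np.sin(yaw)],[np.sin(yaw),np.cos(yaw)]])
    org=c-R[:,0]*.085;print("origin",org,"tray in unit frame",(T[:,:2]-org)@R)
    print("ctr outer front",T[:2,:2].mean(0),np.linalg.norm(T[:2,:2].mean(0)))
E
```

```text
chip [[0.8040574553983008, 0.32120725531454875], [0.797625162762784, 0.14882764296680784], [0.6258807482136928, 0.1590359371038541], [0.6341158380047678, 0.32747473349171313]] tray [[0.5592447199579822, 0.3205382549653056], [0.5524011338974364, 0.16622641111054698], [0.5695013152521676, 0.31992831105022385], [0.5640446701365341, 0.16550276806214193]]
sizes [np.float64(0.17005715099645524), np.float64(0.17249958012037697), np.float64(0.172047531798624), np.float64(0.16863998586473405)] tray w 0.15446352263244387
yaw [-2.7606 -2.4642]
origin [0.6305 0.243 ] tray in unit frame [[-0.0747  0.0742]
 [-0.0745 -0.0803]
 [-0.0644  0.0741]
 [-0.0629 -0.0805]]
ctr outer front [0.5558 0.2434] 0.6067735048051042
chisel [[0.7792208672985611, -0.16888976336344233], [0.7695144760598736, -0.2970259272225456], [0.5980195871608744, -0.28345349362065553], [0.6064167371152211, -0.1564878638477037]] tray [[0.5307995295633596, -0.15332555855203323], [0.5215242561390382, -0.2789628561798661], [0.5390126290729287, -0.1531880699143267], [0.5318009322742703, -0.2789369310691338]]
sizes [np.float64(0.1732485916826431), np.float64(0.12850327046190474), np.float64(0.1720311247197953), np.float64(0.12724300873131716)] tray w 0.12597920960349204
yaw [-4.3143 -4.0592]
origin [ 0.6035 -0.2203] tray in unit frame [[-0.0774  0.0614]
 [-0.0775 -0.0645]
 [-0.0692  0.0622]
 [-0.0672 -0.0638]]
ctr outer front [ 0.5262 -0.2161] 0.5688274394459283
```

The measurements match the given sizes (housings 170×170 and about 128×171 mm, tray widths 154 and 126 mm). The chip tray is at about 0, and the chisel tray stands out about 69 mm. I'll turn 20° to align with the units, close the fingers and travel high towards the chisel front.

Call:
{"op": "carry_out", "data": {
  "targets": [0,0,-1,0,0,0,0,0,0,-1,0,0,0,0,0,0,-1,0,0,0,0,0,0,-1,0,0,0,0,0,0,0,-1,-1,0,0,0,0,0,-1,-1,0,0,0,0,0,-1,-1,0,0,0,0,0,-1,-1,0,0,0,0,0,-1,-1,0,0,0,0,0,-1,-1,0,0,0,0,0,-1,-1,0,0,0,0,0,-1,-1,0,0],
  "force": 20
}}

```text
clock: 1.6
position: [0.4512, 0.3783, 0.2142]
tcp_rot: [[-0.997, 0.072, -0.0], [0.072, 0.997, -0.0], [0.0, -0.0, -1.0]]
force: [1.0, -0.1, 0.6]
gripper_width: 0.0004
finger_force: 0.0
```

Call:
{"op": "carry_out", "data": {
  "targets": [0,0,0,-1,-1,0,0,0,0,0,-1,-1,0,0,0,0,0,0,-1,0,0,0,0,0,0,-1,0,0,0,0,0,0,-1,0,0,0,0,0,0,-1,0,0,0,0,0,0,-1,0,0,0,0,0,0,-1,0,0,0,0,0,0,-1,0,0,0,0,0,0,-1,0,0,0,0,0,0,-1,0,0,0,0,0,0,-1,0,0]
}}

```text
clock: 3.1
position: [0.4777, 0.0761, 0.2147]
tcp_rot: [[-0.998, 0.07, -0.0], [0.07, 0.998, 0.001], [0.0, 0.001, -1.0]]
force: [-0.1, 1.6, -0.5]
gripper_width: 0.0004
finger_force: 0.0
```

Call:
{"op": "carry_out", "data": {
  "targets": [0,0,0,0,-1,0,0,0,0,0,0,-1,0,0,0,0,0,0,-1,0,0,0,0,0,0,-1,0,0,0,0,0,0,-1,0,0,0,0,0,0,-1,0,0,0,0,0,0,-1,0,0,0,0,0,0,-1,0,0,0,0,0,0,-1,0,0,0,0,0,0,-0.5,0,0,0,0,0,0,0,0,0]
}}

```text
clock: 4.47
position: [0.4615, -0.1602, 0.2146]
tcp_rot: [[-0.997, 0.072, 0.0], [0.072, 0.997, 0.0], [-0.0, 0.0, -1.0]]
force: [0.0, 1.4, -1.0]
gripper_width: 0.0004
finger_force: 0.0
```

```bash
python3 - <<'E'
from h import *
s=manip.observe();print(s["clock"],s["joints"],s["position"],s["tcp_rot"])
c=manip.get_calibration("wrist");print(c)
cv2.imwrite("pics/w1.png",cv2.cvtColor(manip.snapshot("wrist"),cv2.COLOR_RGB2BGR))
E
```

```text
4.475 [-0.0043  0.1908  0.3061  2.0056 -0.0706  0.9551  1.8356] [ 0.4615 -0.1602  0.2146] [[-0.9974  0.0725  0.0001]
 [ 0.0725  0.9974  0.0004]
 [-0.      0.0004 -1.    ]]
{'vfov': 61.579379039050835, 'cx': 254.83546437454052, 'cy': 188.6313961716672, 'extrinsics': array([[ 0.0719,  0.9974,  0.0011,  0.1266],
       [ 0.9609, -0.0696,  0.2679, -0.4845],
       [ 0.2673, -0.0183, -0.9634,  0.2654],
       [ 0.    ,  0.    ,  0.    ,  1.    ]])}
```

View pics/w1.png

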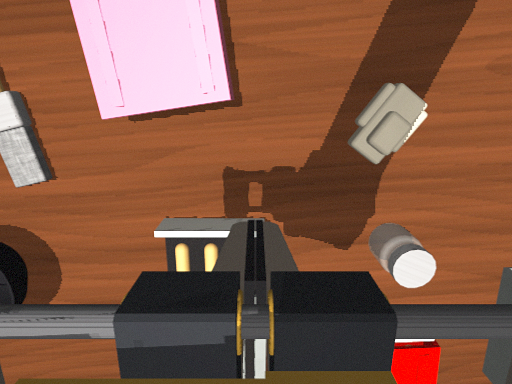

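The wrist view shows the chisel front plate: its outer face spans rows 219–232, with the top outer edge at row 232 and the left top corner at about (155,233). I'll check these against the top-view estimate.

```bash
python3 - <<'E'
from h import *
s=manip.observe()
yaw=np.radians(-4.2);R=np.array([[np.cos(yaw),-np.sin(yaw)],[np.sin(yaw),np.cos(yaw)]]);o=np.array([.6035,-.2203])
for uv,z in(((155,232),.047),((225,232),.047),((163,219),.005),((225,219),.005)): 
    p=ray("wrist",uv,z);print(p,(p[:2]-o)@R)
print("tcp",(s["position"][:2]-o)@R)
E
```

```text
[ 0.5224 -0.277   0.047 ] [-0.0768 -0.0625]
[ 0.528 -0.198  0.047] [-0.0769  0.0167]
[ 0.5226 -0.2795  0.005 ] [-0.0764 -0.065 ]
[ 0.5281 -0.2017  0.005 ] [-0.0765  0.013 ]
tcp [-0.1458  0.0503]
```

Both views agree: the face is at x_u ≈ −77 mm and centred. I'll move to the centre and descend in front of the plate.

Call:
{"op": "carry_out", "data": {
  "targets": [0,0,0,-1,-1,1,0,0,0,0,0,-1,1,0,0,0,0,0,0,1,0,0,0,0,0,0,1,0,0,0,0,0,0,1,0,0,0,0,0,0,1,0,0,0,0,0,0,1,0,0,0,0,0,0,0.5,0,0,0,0,0,0,0,0]
}}

```text
clock: 5.65
position: [0.4831, -0.211, 0.0265]
tcp_rot: [[-0.997, 0.071, -0.001], [0.071, 0.997, 0.001], [0.001, 0.001, -1.0]]
force: [0.1, -0.1, 0.7]
gripper_width: 0.0002
finger_force: 0.0
```

Call:
{"op": "carry_out", "data": {
  "targets": [0,0,0,-0.8,0,0,0,0,0,0,-0.4,0,0,0,0,0,0,-0.4,0,0,0,0,0,0,-0.4,0,0,0,0,0,0,-0.4,0,0,0,0,0,0,-0.4,0,0,0,0,0,0,-0.4,0,0,0,0,0,0,-0.4,0,0,0,0,0,0,0,0,0,0]
}}

```text
clock: 6.78
position: [0.5749, -0.2184, 0.0271]
tcp_rot: [[-0.997, 0.071, 0.002], [0.071, 0.997, -0.001], [-0.002, -0.001, -1.0]]
force: [-0.9, 0.7, -0.6]
gripper_width: 0.0004
finger_force: 0.0
```

```bash
python3 - <<'E'
from h import *
s=manip.observe()
yaw=np.radians(-4.2);R=np.array([[np.cos(yaw),-np.sin(yaw)],[np.sin(yaw),np.cos(yaw)]]);o=np.array([.6035,-.2203])
print("tcp",(s["position"][:2]-o)@R,s["force"],s["clock"],s["position"])
E
```

```text
tcp [-0.0287 -0.0002] [-0.8911  0.7384 -0.5605] 6.775 [ 0.5749 -0.2184  0.0271]
```

Call:
{"op": "carry_out", "data": {
  "targets": [0,0,0,-0.15,0,0,0,0,0,0,-0.15,0,0,0,0,0,0,-0.1,0,0,0,0,0,0,0,0,0,0]
}}

```text
clock: 7.28
position: [0.5833, -0.2191, 0.027]
tcp_rot: [[-0.997, 0.072, 0.0], [0.072, 0.997, -0.0], [-0.0, -0.0, -1.0]]
force: [-0.7, 0.6, -0.1]
gripper_width: 0.0002
finger_force: 0.6
```

Call:
{"op": "carry_out", "data": {
  "targets": [0,0,0,-0.05,0,0,0,0,0,0,-0.05,0,0,0,0,0,0,0,0,0,0]
}}

```text
clock: 7.65
position: [0.5848, -0.2192, 0.027]
tcp_rot: [[-0.997, 0.072, -0.001], [0.072, 0.997, 0.0], [0.002, 0.0, -1.0]]
force: [-5.0, 1.3, 2.4]
gripper_width: 0.0005
finger_force: 2.5
```

Call:
{"op": "carry_out", "data": {
  "targets": [0,0,0,-0.05,0,0,0,0,0,0,-0.05,0,0,0,0,0,0,0,0,0,0]
}}

```text
clock: 8.02
position: [0.5849, -0.2192, 0.0269]
tcp_rot: [[-0.997, 0.072, -0.006], [0.072, 0.997, 0.002], [0.006, 0.001, -1.0]]
force: [-11.4, 1.2, 8.6]
gripper_width: 0.0002
finger_force: 5.7
```

The force rose to 11 N with no motion and the finger is at x_u ≈ −18.6 mm, so the plate is home. I'll back off, rise and travel to the chip tray.

Call:
{"op": "carry_out", "data": {
  "targets": [0,0,0,1,0,0,0,0,0,0,1,0,-0.5,0,0,0,0,0,0,-1,0,0,0,0,0,0,-1,0,0,0,0,0,0,-1,0,0,0,0,0,0,-1,0,0,0,0,0,0,-1,0,0,0,0,0,1,-1,0,0,0,0,0,1,0,0,0,0,0,0,1,0,0,0,0,0,0,1,0,0,0,0,0,0,1,0,0]
}}

```text
clock: 9.52
position: [0.5488, -0.0901, 0.1903]
tcp_rot: [[-0.997, 0.071, 0.004], [0.071, 0.997, 0.0], [-0.004, 0.0, -1.0]]
force: [0.3, -0.3, 0.4]
gripper_width: 0.0003
finger_force: 0.0
```

Call:
{"op": "carry_out", "data": {
  "targets": [0,0,0,0,1,0,0,0,0,0,0,1,0,0,0,0,0,0,1,0,0,0,0,0,0,1,0,0,0,0,0,0,1,0,0,0,0,0,0,1,0,0,0,0,0,0,1,0,0,0,0,0,0,1,0,0,0,0,0,0,1,0,0,0,0,0,0,1,0,0,0,0,0,0,1,0,0]
}}

```text
clock: 10.9
position: [0.5682, 0.1849, 0.1902]
tcp_rot: [[-0.997, 0.072, 0.003], [0.072, 0.997, 0.002], [-0.003, 0.002, -1.0]]
force: [-0.4, -0.3, 0.3]
gripper_width: 0.0005
finger_force: 0.0
```

Call:
{"op": "carry_out", "data": {
  "targets": [0,0,-0.3,0.5,1,0,0,0,0,0,0.5,1,0,0,0,0,0,0,0,0,0]
}}

```text
clock: 11.28
position: [0.5435, 0.2378, 0.1898]
tcp_rot: [[-0.999, 0.04, 0.0], [0.04, 0.999, 0.002], [-0.0, 0.002, -1.0]]
force: [0.2, -0.2, 0.2]
gripper_width: 0.0007
finger_force: 0.0
```

```bash
python3 - <<'E'
from h import *
s=manip.observe();print(s["clock"],s["joints"],s["position"],s["tcp_rot"])
w=manip.snapshot("wrist");t=manip.snapshot("top")
t=cv2.resize(t[90:200,120:338],None,fx=2.35,fy=2.35,interpolation=cv2.INTER_CUBIC)
t=cv2.copyMakeBorder(t,0,0,0,max(0,512-t.shape[1]))[:,:512] if 0 else cv2.resize(t,(512,258))
cv2.imwrite("pics/w2.png",cv2.cvtColor(np.vstack([w[:300],t]),cv2.COLOR_RGB2BGR))
E
```

```text
11.275 [-0.5958  0.3965  0.1634  1.7806 -0.0781  0.9696  1.1301] [0.5435 0.2378 0.1898] [[-0.9992  0.04    0.0003]
 [ 0.04    0.9992  0.0018]
 [-0.0003  0.0018 -1.    ]]
```

View pics/w2.png

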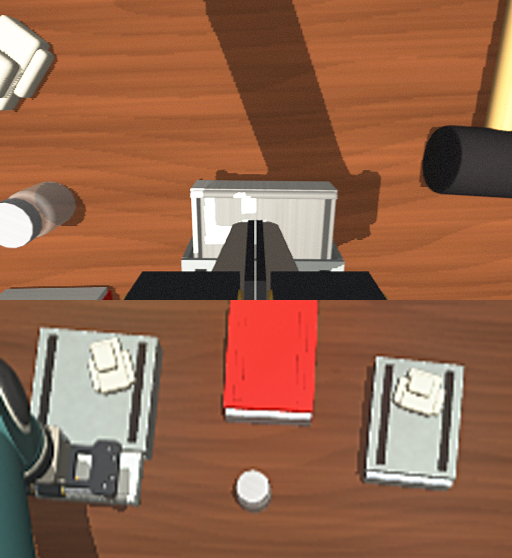

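The top crop shows the chisel plate flush with its housing. In the wrist view the chip tray's front rim spans columns 192–337 at rows about 188–194, and the housing front is at about row 262. I'll work out the finger's offset from the gap.

```bash
python3 - <<'E'
from h import *
s=manip.observe()
yaw=np.radians(-2.6);R=np.array([[np.cos(yaw),-np.sin(yaw)],[np.sin(yaw),np.cos(yaw)]]);o=np.array([.6305,.243])
for uv,z in(((192,188),.048),((337,188),.048),((192,194),.048),((337,194),.048),((192,181),.005),((337,181),.005),((183,262),.058),((343,262),.058)): 
    p=ray("wrist",uv,z);print(uv,p,(p[:2]-o)@R)
print("tcp",(s["position"][:2]-o)@R)
E
```

```text
(192, 188) [0.5524 0.1706 0.048 ] [-0.0747 -0.0758]
(337, 188) [0.5589 0.3164 0.048 ] [-0.0749  0.0701]
(192, 194) [0.5587 0.17   0.048 ] [-0.0684 -0.0761]
(337, 194) [0.5652 0.3166 0.048 ] [-0.0686  0.0705]
(192, 181) [0.5557 0.1623 0.005 ] [-0.0711 -0.0841]
(337, 181) [0.563  0.3271 0.005 ] [-0.0712  0.081 ]
(183, 262) [0.629  0.1557 0.058 ] [ 0.0024 -0.0873]
(343, 262) [0.6364 0.3221 0.058 ] [0.0023 0.0793]
tcp [-0.085  -0.0125]
```

Call:
{"op": "carry_out", "data": {
  "targets": [0,0,0,-1,0.4,0,0,0,0,0,-1,0,0,0,0,0,0,-0.15,0,0,0,0,0,0,0,0,1,0,0,0,0,0,0,1,0,0,0,0,0,0,1,0,0,0,0,0,0,1,0,0,0,0,0,0,0,0]
}}

```text
clock: 12.38
position: [0.5972, 0.2406, 0.0878]
tcp_rot: [[-0.999, 0.046, -0.004], [0.046, 0.999, -0.002], [0.004, -0.002, -1.0]]
force: [0.7, -1.2, 0.5]
gripper_width: 0.0004
finger_force: 0.0
```

```bash
python3 - <<'E'
from h import *
s=manip.observe()
yaw=np.radians(-2.6);R=np.array([[np.cos(yaw),-np.sin(yaw)],[np.sin(yaw),np.cos(yaw)]]);o=np.array([.6305,.243])
print("tcp",(s["position"][:2]-o)@R,s["position"],s["force"])
E
```

```text
tcp [-0.0331 -0.0039] [0.5972 0.2406 0.0878] [ 0.6639 -1.1571  0.5221]
```

The finger is centred in the gap, with about 20 mm clear on each side. I'll descend and draw the tray out steadily.

Call:
{"op": "carry_out", "data": {
  "targets": [0,0,0,0,0,1,0,0,0,0,0,0,0.8,0,0,0,0,0,0,0.6,0,0,0,0,0,0,0,0,0,0,0,0.4,0,0,0,0,0,0,0.3,0,0,0,0,0,0,0.3,0,0,0,0,0,0,0.3,0,0,0,0,0,0,0,0,0,0]
}}

```text
clock: 13.5
position: [0.5659, 0.2438, 0.03]
tcp_rot: [[-0.999, 0.045, -0.0], [0.045, 0.999, 0.0], [0.0, 0.0, -1.0]]
force: [0.6, 0.0, -0.3]
gripper_width: 0.0006
finger_force: 0.0
```

Call:
{"op": "carry_out", "data": {
  "targets": [0,0,0,0.4,0,0,0,0,0,0,0.4,0,0,0,0,0,0,0.4,0,0,0,0,0,0,0.4,0,0,0,0,0,0,0.4,0,0,0,0,0,0,0.4,0,0,0,0,0,0,0.4,0,0,0,0,0,0,0.4,0,0,0,0,0,0,0.4,0,0,0,0,0,0,0.3,0,0,0,0,0,0,0,0,0,0]
}}

```text
clock: 14.88
position: [0.4672, 0.2473, 0.0291]
tcp_rot: [[-0.999, 0.045, -0.003], [0.045, 0.999, -0.002], [0.003, -0.002, -1.0]]
force: [-0.6, -0.5, 0.7]
gripper_width: 0.0005
finger_force: 0.0
```

Call:
{"op": "carry_out", "data": {
  "targets": [0,0,0,0.15,0,0,0,0,0,0,0.15,0,0,0,0,0,0,0.1,0,0,0,0,0,0,0,0,0,0]
}}

```text
clock: 15.38
position: [0.4587, 0.2481, 0.0295]
tcp_rot: [[-0.999, 0.046, -0.001], [0.046, 0.999, -0.0], [0.001, -0.001, -1.0]]
force: [1.2, -0.2, 0.1]
gripper_width: 0.0003
finger_force: 0.4
```

Call:
{"op": "carry_out", "data": {
  "targets": [0,0,0,0.06,0,0,0,0,0,0,0.06,0,0,0,0,0,0,0,0,0,0]
}}

```text
clock: 15.75
position: [0.4584, 0.2484, 0.0298]
tcp_rot: [[-0.999, 0.046, 0.004], [0.046, 0.999, 0.001], [-0.004, 0.001, -1.0]]
force: [7.3, -2.5, -5.0]
gripper_width: 0.0005
finger_force: 3.5
```

The tray is at its stop: the force is rising without motion, and the finger is at x_u ≈ −172 mm. I'll unhook inward, rise and check.

Call:
{"op": "carry_out", "data": {
  "targets": [0,0,0,-0.6,0,0,0,0,0,0,-0.3,0,0,0,0,0,0,0,0,-1,0,0,0,0,0,0,-1,0,0,0,0,0,0,-1,0,0,0,0,0,0,-1,0,0,0,0,0,0,-1,0,0,0,0,0,0,-1,0,0,0,0,0,-1,0,0,0,0,0,0,-1,0,0,0,0,0,0,-1,0,0,0,0,0,0,0,0,0]
}}

```text
clock: 17.25
position: [0.4752, 0.1711, 0.1797]
tcp_rot: [[-0.999, 0.049, -0.001], [0.049, 0.999, -0.0], [0.001, -0.0, -1.0]]
force: [-0.4, 1.3, -0.3]
gripper_width: 0.0002
finger_force: 0.0
```

```bash
python3 - <<'E'
from h import *
s=manip.observe();print(s["clock"],s["position"],s["force"])
cv2.imwrite("pics/t3.png",cv2.cvtColor(manip.snapshot("top"),cv2.COLOR_RGB2BGR))
E
```

```text
17.25 [0.4752 0.1711 0.1797] [-0.4403  1.2613 -0.3088]
```

View pics/t3.png

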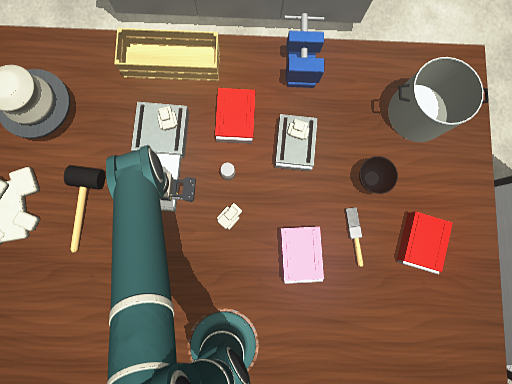

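The top view shows the chisel tray flush at about (295,166). The chip tray's front right corner is at about (175,208), everything else is where it was, and the arm is clear. I'll check that corner and hand in.

```bash
python3 - <<'E'
from h import *
yaw=np.radians(-2.6);R=np.array([[np.cos(yaw),-np.sin(yaw)],[np.sin(yaw),np.cos(yaw)]]);o=np.array([.6305,.243])
p=(ray("top",(175,208.5),.048)[:2]-o)@R;print(p)
if p[0]<-.18: print(manip.finish_job())
E
```

```text
[-0.1845 -0.0785]
the job is handed in; nothing more can be done
None
```

The job is handed in: the chisel tray was pushed home first, then the chip tray was drawn out to its stop, and the last top view showed the shards, jar, mallet, bowl and brush undisturbed and the arm clear.

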